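# Hold a stool rail against its leg for screwing

### The job

Be a third hand for your bench mate, who will drive a screw through the stool leg: pick up the longest of the three square-cut wooden pieces, lay it flat on the jig's board along the low dark guide (at most 5 mm from it) with its end at least 30 mm short of the leg, then slide it along the guide until its end bears squarely on the leg and pushes the sprung cradle back, to where the brass pointer stands midway between the two dark lines (about 12 N). Keep that push steady for a few seconds and finish while still holding the rail there, hand on it, with nothing let go. Never drive the cradle onto its back stop, and leave everything else on the bench where it lies.

Things in the scene. Friction and masses are not known exactly. Their poses are not given: they have to be found in the camera images.
- rail: The stool rail: the longest of three square-cut wooden pieces lying on the bench, 190 x 34 x 40 mm (length x width x height), 0.1 to 0.2 kg, both ends alike. Origin at the centre of its underside, x along its length (either way round is the same), z up.
- jig: The assembly jig, fixed to the bench: a plywood board 400 x 150 x 18 mm. Origin at the centre of its underside, z up; its x axis is the direction in which the rail is pushed towards the leg, roughly away from the robot. Its top is 18 mm above the origin. A fixed wooden block 50 mm high at x = 169 to 191 mm backs the springs.
- guide (a point): Middle of the dark guide's inner face at board level (jig x = -105, y = +30, z = 18 mm). The guide, 10 mm high, 22 mm wide, fixed to the board, runs along jig x from -200 to -10 mm. The rail (34 mm wide) lies on the guide's -y side; touching it, it is centred at jig y = +13 mm, in line with the leg.
- leg: The stool leg, a square wooden post 44 x 44 x 90 mm standing upright on the jig's board in the sprung cradle. Origin at the middle of the lower edge of its front face (the face that the rail's end is pressed on), at jig x = 60, y = 13, z = 18 mm when the springs are relaxed; axes as the jig's. It slides with the cradle along the jig's x only.
- leg_face (a point): Centre line of the leg's front face, 20 mm above the board: where the middle of the rail's end should bear.
- cradle (a joint): Travel (m) of the leg's cradle, a wooden U round the leg's foot: 0 with springs relaxed, grows as the leg is pushed back along jig x, 0.016 at the back stop. Springs 1.5 N per mm from zero: 0.008 is 12 N. A brass pointer on its -y side crosses a fixed aluminium plate: its middle is over the first dark line at 0.0047 (7 N), the second at 0.0113 (17 N).
- offcut_mid: wooden piece of the same section, only 130 mm long; origin at the centre of its underside; leave it
- offcut_short: wooden piece of the same section, only 90 mm long; origin at the centre of its underside; leave it
- screwdriver: screwdriver, about 200 mm, lying beyond the pieces; leave it
- glue: white glue bottle, 54 mm across, 150 mm tall, standing; leave it
- tape_measure: tape measure, 70 x 36 x 61 mm; leave it
- sanding_block: cork sanding block, 110 x 62 x 30 mm; leave it
- screw_tray: open grey tray for screws, 140 x 100 x 35 mm; leave it
- mug: mug, 80 mm across, 90 mm tall; leave it
There are look-alikes about, which are no part of the job. Leave any blue, pink or purple look-alike of the rail alone.

How it is judged:
By the outcome, as a careful person would: the job done as asked, in the order asked, and still so for the second after the job is handed in, while the arm keeps its last pose, push and grip.
It also fails if it takes over 51 s, if anything falls off the work surface, if the arm or the gripper's body presses on something with over 40 N, if the wrist force passes 120 N, or if a joint passes its speed limit or range.

### The arm

A 6-joint arm with a two-finger parallel gripper is mounted at the origin on the work surface. World frame = base frame: x ahead of the robot, y to its left, z up, the work surface at z = 0. Lengths are in m, angles in rad, forces in N, time in s.
With the tool pointing down it reaches from about 0.375 to 0.9 m from the base axis. Payload 3.1 kg.
Tool frame: the origin (TCP) lies at the very end of the fingers, on their centre line; the grasp point (between the pads) lies 19 mm behind it; z points along the fingers, y is the line along which they close (so a half turn about z gives the same grasp; the last joint's range is limited). The gripper opens to 87 mm and grips with 3 to 60 N. Pads are 19 mm wide; open, the fingers measure 117 mm over their backs; the gripper's body (75 mm by 190 mm) begins 51 mm behind the grasp point.
Start: joints at [0.988, 0.527, 1.433, -0, 1.181, -0.178], TCP at [0.246, 0.574, 0.183] pointing down, gripper open.
Joint ranges: [-3.08, 3.08], [-0.75, 2.2], [0.22, 2.44], [-1.43, 4.57], [0, 2.65], [-2.85, 2.85]. Speed limits (rad/s): [2.79, 2.79, 3.14, 3.14, 3.14, 3.14].

### API

Orientations are given as a unit quaternion [x, y, z, w].
In Python, from rig import robot gives the robot as it stands. The module is installed in compiled form; this text tells all that it offers.
- The arm moves only by the tool play_rows, never from a script. Its argument "steps" is one flat list of numbers, 5 for each row, row after row: the opening, from -1 (shut) to 1 (fully open), then the shift along the tool's x, y, z as a fraction of full scale, then the turn about the tool's z as a fraction of full scale. In form: [claw, tx, ty, tz, twist, claw, tx, ty, tz, twist, ...]. A call has exactly 10 rows; each row shifts and turns the commanded pose from where the row before left it, along the tool's axes as they then stand; what a row does not reach is not made up. Full scale, the value 1, is 0.03 m for a shift and 0.1 rad for a turn. A row lasts 1/10 s, in which the tool goes at most 50 mm and 8.59 degrees, less where a joint would pass 70% of its speed; a pose out of reach is approached as far as the arm can. A call with a number of a shift or a turn outside -1 to 1 is refused whole. A call with a gripper value outside its range is refused whole. The fingers move at their own pace and stop on an object; "grip_force" is the grip in N (left out, the last holds). Time passes only in rows, so rows that do not move let the fingers close, or fill a call up. It gives the time, the measured TCP pose, the force, the opening and the grip force at its end, in the units of the state.
- robot.get_obs(): the state, without advancing time (a new reading comes with each control period).
- robot.camera(name): name is "scene" or "top" or "wrist"; returns a dict with "image" (480x640x3 uint8, red, green, blue), "mtx" (3x3 intrinsics, pixels), "rvec" (rotation vector, rad) and "tvec" (3), from world to camera coordinates, as OpenCV has them. Camera axes: x right, y down, z forward; pixel columns grow to the right and rows downward; lengths in m; the calibration is good to about 2 mm. A picture is of the moment at which its call begins. There is no depth.
- robot.hand_in(): hands the job in; it is judged then, once.
The state is a dict: "time": time; "q": joint angles; "joint_velocities": joint speeds; "joint_torque": joint torques, N m; "position": TCP position; "tool_rot": TCP orientation; "ft_force": force on the tool from outside, world axes, zero at the start; "moment": the same for the moment, N m; "grip_width": finger opening in m; "grip_force": force on a finger pad.
Only numpy, scipy, OpenCV 4.12 (cv2) and the standard library are available. Lean on these libraries where they do the work, as an engineer would, in place of code of your own. Each camera call takes 0.05 s, during which the arm holds its last target. There are 200 camera calls.

## Working session

There is one attempt and no reset: what is moved stays moved. The work goes in short steps, Python scripts to look and compute and a tool call to move; the robot and the scene stay as the last step left them, time stands still between calls to the robot, and variables do not carry over. Pictures are saved under pics/ and viewed, at most 10 in all, crops included, and the job is handed in when it is done.

Besides the shell and the picture viewer there is one more tool, called after ">>>" by a JSON object that holds its "op" and its "data". play_rows: Moves the arm, as the interface text tells. Shift numbers are shares of 0.03 m and turn numbers shares of 0.1 rad, none past 1 either way. Its arguments: {"type":"object","properties":{"steps":{"type":"array"},"grip_force":{"type":"number"}},"required":["steps"]}

```bash
mkdir -p pics
cat > h.py <<'E'
import numpy as np, cv2
from rig import robot
def snap(n,f):
    c=robot.camera(n); cv2.imwrite(f'pics/{f}.png',c['image'][:,:,::-1]); np.savez(f'pics/{f}.npz',**c); return c
def w(c,px,z):
    R=cv2.Rodrigues(np.array(c['rvec'],float))[0]; t=np.array(c['tvec'],float).ravel()
    p=cv2.undistortPoints(np.array(px,float).reshape(-1,1,2),np.array(c['mtx']),None).reshape(-1,2)
    d=np.c_[p,np.ones(len(p))]@R; o=-R.T@t
    return o+d*((z-o[2])/d[:,2])[:,None]
def pj(c,P): return cv2.projectPoints(np.array(P,float).reshape(-1,1,3),np.array(c['rvec'],float),np.array(c['tvec'],float),np.array(c['mtx']),None)[0].reshape(-1,2)
E
python3 - <<'E'
from h import *
snap('top','top1'); snap('scene','scene1')
o=robot.get_obs(); print(o)
E
```

```text
{'time': 0.1, 'q': array([ 9.87467608e-01,  5.28416129e-01,  1.43374394e+00, -5.48359267e-06,
        1.18136544e+00, -1.78483058e-01]), 'joint_velocities': array([ 0.00080896, -0.00171573, -0.00443475,  0.00041733, -0.00050753,
       -0.00119503]), 'joint_torque': array([-5.54775306e-05, -4.40984774e+01, -1.77150017e+01,  6.34726812e-02,
        5.33790572e-02, -5.49075435e-05]), 'position': array([0.24574014, 0.57388937, 0.18185278]), 'tool_rot': array([ 2.01042165e-01,  9.79582112e-01, -8.98102337e-04, -3.56925960e-04]), 'ft_force': array([ 1.10011524,  0.92150173, -0.04320676]), 'moment': array([-0.03724783, -0.04150863,  0.01314067]), 'grip_force': 0.0, 'grip_width': 0.08725999956048454}
```

View pics/top1.png

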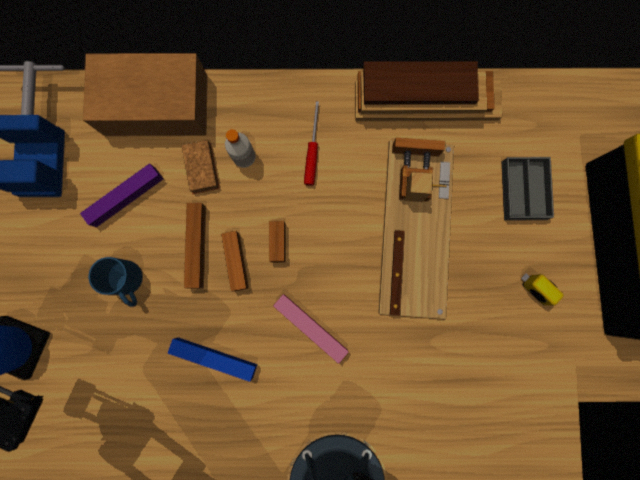

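View pics/scene1.png

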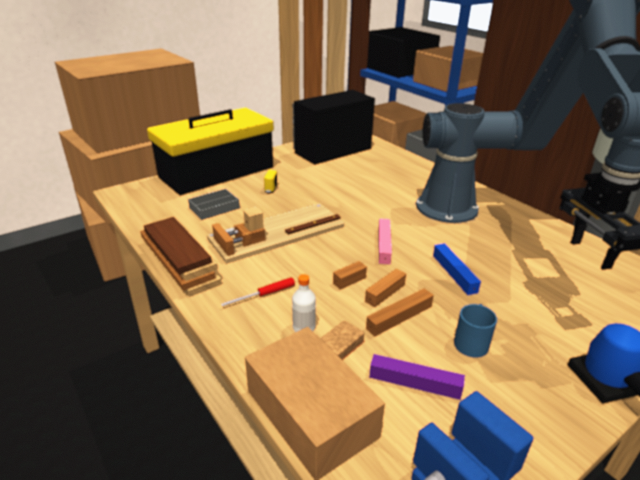

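The top view shows three brown square-cut pieces: A at (194,245), B at (234,260) and C at (277,241). A is the longest, so it fits the rail. The blue, pink and purple bars are look-alikes. The jig runs from (390,140) to (445,317), with the guide at (397,272) and the leg at (420,184). I'll confirm in one crop and measure.

Run:
```python
from h import *
c=dict(np.load('pics/top1.npz')); im=c['image'][:,:,::-1]
a=cv2.resize(im[190:305,170:300],None,fx=5,fy=5,interpolation=3)[:575,:]
b=cv2.resize(im[130:325,375:460],None,fx=3,fy=3,interpolation=3)[:575]
a=a[:, :540]
o=np.zeros((590,800,3),np.uint8); o[:a.shape[0],:540]=a; o[:b.shape[0],545:800]=b
cv2.imwrite('pics/crop1.png',o)
hsv=cv2.cvtColor(im,cv2.COLOR_BGR2HSV)
for n,p in dict(A=(194,245),B=(234,260),C=(277,241),G=(397,290),bg=(210,230),board=(430,270)).items(): print(n,hsv[p[1],p[0]])
print('board top', w(c,[(390,140),(453,143),(445,318),(380,315)],.018).round(4))
print('base',pj(c,[[0,0,0],[.4,0,0],[.4,.2,0]]).round(1))
```

```text
A [ 13 202 115]
B [ 14 199 137]
C [ 13 207 107]
G [ 10 190  55]
bg [ 19 150 161]
board [ 16 142 147]
board top [[ 0.7647 -0.1306  0.018 ]
 [ 0.7569 -0.2763  0.018 ]
 [ 0.3562 -0.2451  0.018 ]
 [ 0.3638 -0.1003  0.018 ]]
base [[336.2 482.6]
 [334.7 298.9]
 [246.6 299.5]]
```

View pics/crop1.png

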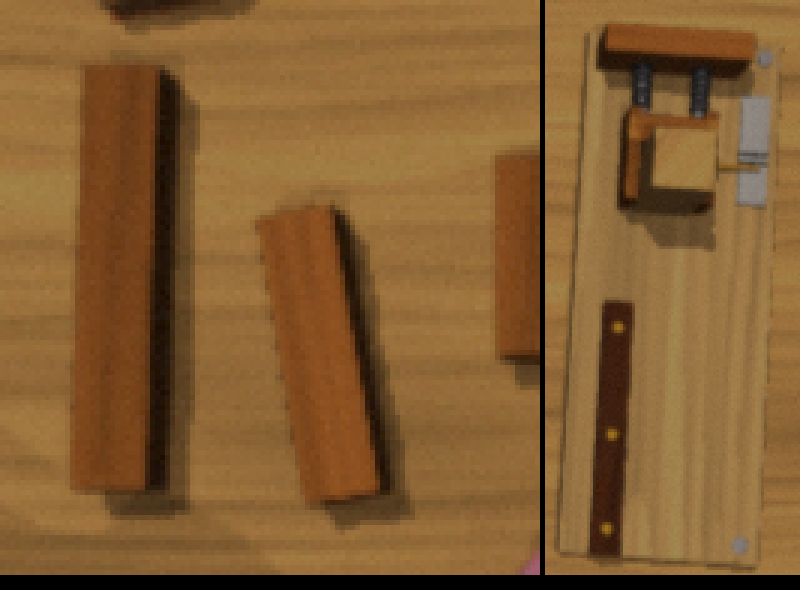

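The crop confirms that A is the longest plain wooden piece; its top corners are about (187,203), (202,203), (200,288) and (184,288). The jig's pointer is at rest below the two lines, and the leg top and guide edges are clear. Next I'll fit both poses.

```bash
cat >> h.py <<'E'
from scipy.optimize import least_squares
def fit(c,loc,px,x0):
    loc=np.array(loc,float);px=np.array(px,float)
    def W(p): 
        s,k=np.sin(p[2]),np.cos(p[2]); return np.c_[p[0]+k*loc[:,0]-s*loc[:,1],p[1]+s*loc[:,0]+k*loc[:,1],loc[:,2]]
    r=least_squares(lambda p:(pj(c,W(p))-px).ravel(),x0,loss='soft_l1'); return r.x,(pj(c,W(r.x))-px).round(1)
E
python3 - <<'E'
from h import *
c=dict(np.load('pics/top1.npz'))
A=lambda q:[((x)/5+170,y/5+190) for x,y in q]
B=lambda q:[((x-545)/3+375,y/3+130) for x,y in q]
pr=A([(83,66),(160,66),(149,491),(71,488)])
q=w(c,pr,.04); print(q.round(4)); print('len',np.linalg.norm(q[0]-q[3]),np.linalg.norm(q[1]-q[2]),'wid',np.linalg.norm(q[0]-q[1]))
l=.095;h=.017
print('rail',*fit(c,[(l,h,.04),(l,-h,.04),(-l,-h,.04),(-l,h,.04)],pr,[.5,.3,0]))
pg=B([(587,33),(780,48),(757,567),(560,553),(634,303),(622,556),(605,301),(650,188),(714,190),(655,128),(718,130)])
L=[(.2,.075,.018),(.2,-.075,.018),(-.2,-.075,.018),(-.2,.075,.018),(-.01,.03,.028),(-.2,.03,.028),(-.01,.052,.028),(.06,.035,.108),(.06,-.009,.108),(.104,.035,.108),(.104,-.009,.108)]
j,r=fit(c,L,pg,[.56,-.19,0]); print('jig',j,r.tolist())
o=robot.get_obs()
from scipy.spatial.transform import Rotation as Ro
print(Ro.from_quat(o['tool_rot']).as_matrix().round(4))
E
```

```text
[[0.6145 0.3291 0.04  ]
 [0.6143 0.2948 0.04  ]
 [0.4255 0.296  0.04  ]
 [0.427  0.3301 0.04  ]]
len 0.18749444331696227 0.18883949731818242 wid 0.03426120677049966
rail [ 0.52031289  0.31251453 -0.00603124] [[ 0.1 -0.4]
 [-0.  -0.4]
 [-0.   0.1]
 [ 0.   0.7]]
jig [ 0.55852072 -0.18843066 -0.07283201] [[-0.0, -0.5], [0.4, -1.2], [1.0, 0.1], [-0.6, 0.3], [-0.1, 0.1], [-0.3, 0.9], [-0.2, 0.1], [0.4, -0.1], [0.1, 0.6], [-0.2, -0.7], [-0.3, 0.0]]
[[-9.192e-01  3.939e-01 -1.100e-03]
 [ 3.939e-01  9.192e-01 -1.600e-03]
 [ 3.000e-04 -1.900e-03 -1.000e+00]]
```

>>> {"op": "play_rows", "data": {"steps": [0.4, 0, 0, 0, -1, 0.4, 0, 0, 0, -1, 0.4, 0, 0, 0, -1, 0.4, 0, 0, 0, -0.99, 0.4, -0.92, -0.866, 0, 0, 0.4, -0.92, -0.866, 0, 0, 0.4, -0.92, -0.866, 0, 0, 0.4, -0.92, -0.866, 0, 0, 0.4, -0.92, -0.866, 0, 0, 0.4, -0.92, -0.866, 0, 0], "grip_force": 50}}

```text
time: 1.1
position: [0.4114, 0.4163, 0.1823]
tool_rot: [0.003, 1.0, -0.0, -0.0]
ft_force: [0.4, 1.7, -0.7]
grip_width: 0.0612
grip_force: 0.0
```

>>> {"op": "play_rows", "data": {"steps": [0.4, -0.92, -0.866, 0, 0, 0.4, -0.92, -0.866, 0, 0, 0.4, -0.92, -0.866, 0, 0, 0.4, -0.92, -0.866, 0, 0, 0.4, 0, 0, 0.8, 0, 0.4, 0, 0, 0.8, 0, 0.4, 0, 0, 0.6, 0, 0.4, 0, 0, 0, 0, 0.4, 0, 0, 0, 0, 0.4, 0, 0, 0, 0]}}

```text
time: 2.1
position: [0.5214, 0.3136, 0.1178]
tool_rot: [0.003, 1.0, 0.0, 0.001]
ft_force: [1.1, 0.7, 0.6]
grip_width: 0.061
grip_force: 0.0
```

```bash
cat >> h.py <<'E'
from scipy.spatial.transform import Rotation as Ro
def st():
    o=robot.get_obs(); R=Ro.from_quat(o['tool_rot']).as_matrix(); y=np.arctan2(R[1,0],R[0,0])
    print('t',round(o['time'],2),'p',o['position'].round(4),'yaw-pi',round((y%(2*np.pi))-np.pi,4),'tilt',R[:2,2].round(4),'F',o['ft_force'].round(1),'M',o['moment'].round(2),'w',round(o['grip_width'],4),'gf',round(o['grip_force'],1),'q6',o['q'][5].round(2)); return o
E
python3 - <<'E'
from h import *
st(); snap('wrist','w1');
E
```

```text
t 2.1 p [0.5214 0.3136 0.1178] yaw-pi -0.0056 tilt [0.002  0.0007] F [1.1 0.7 0.6] M [ 0.07  0.03 -0.05] w 0.061 gf 0.0 q6 -1.21
```

View pics/w1.png

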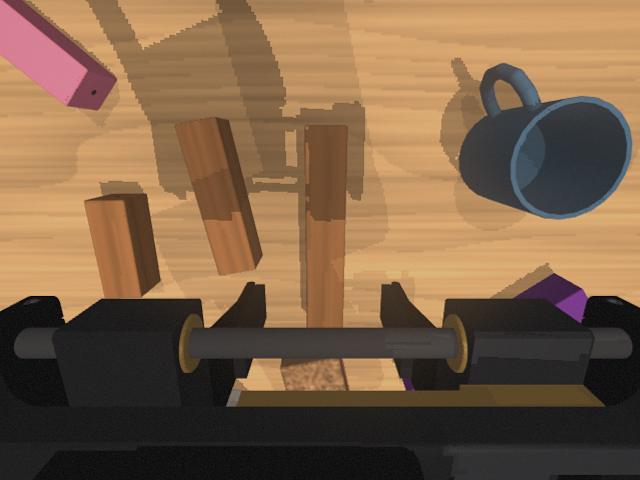

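The wrist view shows the rail (columns 305–346) centred between the fingers (about 265–382), with the offcuts clear to the left. Next I'll descend and grip.

>>> {"op": "play_rows", "data": {"steps": [0.4, 0, -0.03, 0.7, 0, 0.4, 0, 0, 0.7, 0, 0.4, 0, 0, 0.7, 0, 0.4, 0, 0, 0.7, 0, 0.4, 0, 0, 0.4, 0, 0.4, 0, 0, 0.22, 0, 0.4, 0, 0, 0, 0, -1, 0, 0, 0, 0, -1, 0, 0, 0, 0, -1, 0, 0, 0, 0]}}

```text
time: 3.15
position: [0.5212, 0.3125, 0.0151]
tool_rot: [0.003, 1.0, 0.0, 0.001]
ft_force: [0.5, -0.0, -0.0]
grip_width: 0.0445
grip_force: 0.0
```

>>> {"op": "play_rows", "data": {"steps": [-1, 0, 0, 0, 0, -1, 0, 0, 0, 0, -1, 0, 0, 0, 0, -1, 0, 0, 0, 0, -1, 0, 0, 0, 0, -1, 0, 0, 0, 0, -1, 0, 0, 0, 0, -1, 0, 0, 0, 0, -1, 0, 0, 0, 0, -1, 0, 0, 0, 0]}}

```text
time: 4.15
position: [0.5206, 0.3122, 0.0142]
tool_rot: [0.003, 1.0, 0.0, 0.0]
ft_force: [0.2, 0.2, -1.1]
grip_width: 0.0005
grip_force: 0.0
```

Run:
```python
from h import *
st()
j=[.5585,-.1884,-.0728];s,k=np.sin(j[2]),np.cos(j[2])
for a,b in((-.075,.010),(-.027,.013)): print(j[0]+k*a-s*b,j[1]+s*a+k*b)
```

```text
t 4.15 p [0.5206 0.3122 0.0142] yaw-pi -0.0058 tilt [0. 0.] F [ 0.2  0.2 -1.1] M [ 0.02 -0.02 -0.  ] w 0.0005 gf 0.0 q6 -1.21
0.48442601336268265 -0.17297130907515076
0.5325170805063055 -0.1734705695157452
```

The fingers shut on nothing, so I'll look before moving.

Run:
```python
from h import *
a=snap('scene','s2')['image'][:,:,::-1]; b=snap('top','t2')['image'][:,:,::-1]; d=snap('wrist','w2')['image'][:,:,::-1]
o=np.zeros((600,800,3),np.uint8)
o[:300,:400]=cv2.resize(a[200:380,300:540],(400,300)); o[:300,400:]=cv2.resize(b[170:320,140:340],(400,300)); o[300:,:400]=cv2.resize(d,(400,300))
cv2.imwrite('pics/m2.png',o)
```

```text
(no output)
```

View pics/m2.png

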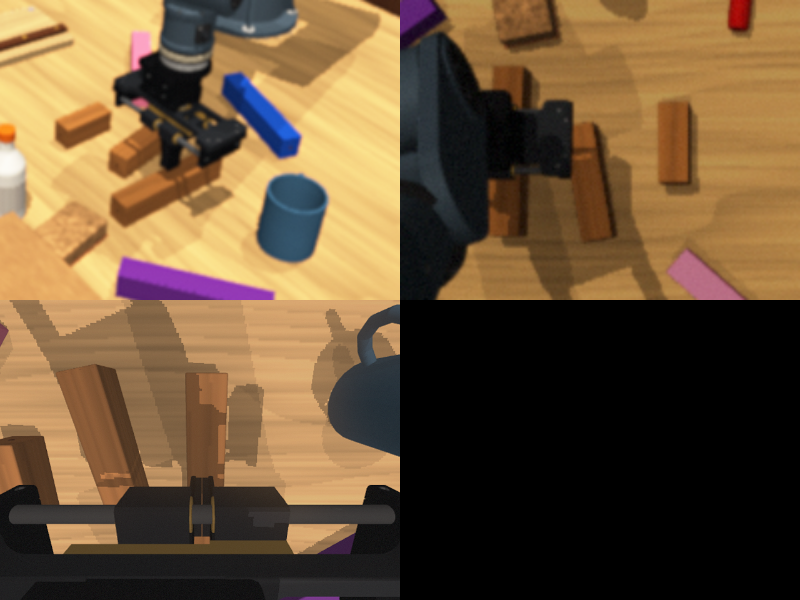

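The rail is still in place and the fingers appear to have shut above or in front of it, although the reading says z = 0.014. I'll project the reported TCP into both views to see whether the reading matches the picture.

Run:
```python
from h import *
c=dict(np.load('pics/s2.npz')); im=c['image'][:,:,::-1].copy()
T=np.array([.5206,.3122,.0142])
def C(p): return ((pj(c,p)-[340,225])*5).round().astype(int)
v=cv2.resize(im[225:345,340:500],None,fx=5,fy=5,interpolation=3)
for dz,col in((0,(0,0,255)),(.019,(0,255,0)),(.07,(255,0,0)),):
    q=C([T+[0,0,dz]])[0]; cv2.drawMarker(v,tuple(map(int,q)),col,0,14,1)
l,h=.095,.017;k,s=np.cos(-.006),np.sin(-.006)
B=[[.5203+k*a-s*b,.3125+s*a+k*b,z] for z in(0,.04) for a,b in((l,h),(l,-h),(-l,-h),(-l,h))]
q=C(B)
for r in(q[:4],q[4:]): cv2.polylines(v,[r],True,(255,255,0),1)
cv2.imwrite('pics/s2c.png',v)
```

```text
(no output)
```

View pics/s2c.png

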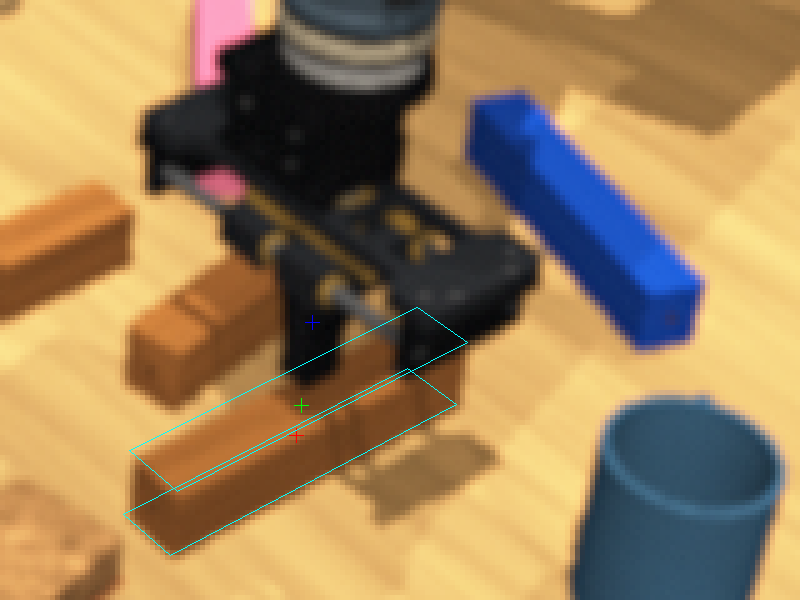

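The fingertip is seen at about (310,380) in the crop, well above the red reported TCP at (297,435), so the two disagree by roughly 30–40 mm. I'll quantify it with the rays from two cameras.

Run:
```python
from h import *
c=dict(np.load('pics/s2.npz')); d=dict(np.load('pics/w2.npz')); e=dict(np.load('pics/w1.npz'));t=dict(np.load('pics/t2.npz'))
for z in(.015,.03,.04,.045,.05,.06): print(z,'scene tip',w(c,[(402,301)],z)[0,:2].round(4),'wrist tip',w(d,[(322,287)],z)[0,:2].round(4))
for n,m,T in(('w1',e,[.5214,.3136,.1178]),('w2',d,[.5206,.3122,.0142])):
    R=cv2.Rodrigues(m['rvec'])[0]; print(n,'cam pos',(-R.T@m['tvec'].ravel()).round(4),'fwd',R[2].round(3),'TCP px',pj(m,[T,np.add(T,[0,0,.019]),np.add(T,[0,0,.035])]).round(1).tolist())
# rail near-end top edge in wrist view -> world at z=.04
print('rail end top w1',w(e,[(306,126),(347,126)],.04).round(4).tolist())
print('rail end top w2',w(d,[(298,117),(362,117)],.04).round(4).tolist())
```

```text
0.015 scene tip [0.4867 0.2864] wrist tip [0.5304 0.3105]
0.03 scene tip [0.5008 0.2986] wrist tip [0.5238 0.3106]
0.04 scene tip [0.5101 0.3068] wrist tip [0.5193 0.3107]
0.045 scene tip [0.5148 0.3109] wrist tip [0.5171 0.3107]
0.05 scene tip [0.5194 0.3149] wrist tip [0.5149 0.3107]
0.06 scene tip [0.5288 0.3231] wrist tip [0.5104 0.3108]
w1 cam pos [0.4414 0.3127 0.3198] fwd [ 0.292 -0.001 -0.956] TCP px [[324.6, 272.4], [324.7, 284.3], [324.9, 296.1]]
w2 cam pos [0.441  0.3115 0.2163] fwd [ 0.29  -0.002 -0.957] TCP px [[324.5, 272.4], [324.7, 284.3], [324.8, 296.1]]
rail end top w1 [[0.4291, 0.2999, 0.04], [0.4292, 0.332, 0.04]]
rail end top w2 [[0.4287, 0.2995, 0.04], [0.4289, 0.3309, 0.04]]
```

Triangulating the tip from the scene and wrist views gives z ≈ 0.046 at the right x and y, while the reading says 0.014. So the arm's reported height looks about 31 mm low. I'll check whether the start picture shows the same constant offset, since it decides every height from here.

Run:
```python
from h import *
c=dict(np.load('pics/scene1.npz')); im=c['image'][:,:,::-1]
T=np.array([.2457,.5739,.1819]); y=np.array([.394,.919,0])
v=cv2.resize(im[165:285,540:640],None,fx=5,fy=5,interpolation=3)
for dz,col in((0,(0,0,255)),(.031,(0,255,0))):
    for s in(-.0436,.0436,-.0586,.0586):
        q=((pj(c,[T+s*y+[0,0,dz]])[0]-[540,165])*5).astype(int); cv2.drawMarker(v,tuple(map(int,q)),col,0,14,2)
cv2.imwrite('pics/s1c.png',v)
```

```text
(no output)
```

View pics/s1c.png

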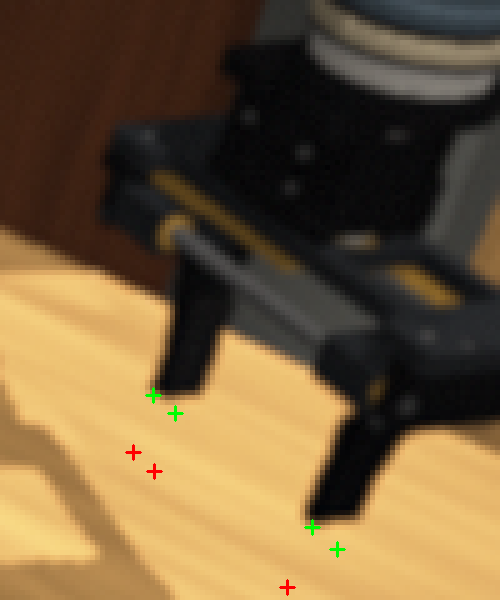

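The same offset shows at the start: the real tips are at the green marks, about 31–36 mm above the red reported positions. I'll treat true tip height as reading + ~33 mm, reopen, go 32 mm lower in small steps while watching the force, then grip.

>>> {"op": "play_rows", "data": {"steps": [0.4, 0, 0, 0, 0, 0.4, 0, 0, 0, 0, 0.4, 0, 0, 0, 0, 0.4, 0, 0, 0, 0, 0.4, 0, 0, 0, 0, 0.4, 0, 0, 0, 0, 0.4, 0, 0, 0.2, 0, 0.4, 0, 0, 0.2, 0, 0.4, 0, 0, 0, 0, 0.4, 0, 0, 0, 0]}}

```text
time: 5.3
position: [0.5202, 0.312, 0.0016]
tool_rot: [0.003, 1.0, -0.0, -0.0]
ft_force: [0.2, 0.6, 0.0]
grip_width: 0.0603
grip_force: 0.0
```

>>> {"op": "play_rows", "data": {"steps": [0.4, 0, 0, 0.2, 0, 0.4, 0, 0, 0.2, 0, 0.4, 0, 0, 0.15, 0, 0.4, 0, 0, 0.1, 0, 0.4, 0, 0, 0, 0, -1, 0, 0, 0, 0, -1, 0, 0, 0, 0, -1, 0, 0, 0, 0, -1, 0, 0, 0, 0, -1, 0, 0, 0, 0]}}

```text
time: 6.3
position: [0.5208, 0.3125, -0.0171]
tool_rot: [0.003, 1.0, 0.0, 0.0]
ft_force: [0.5, 1.0, 0.6]
grip_width: 0.0338
grip_force: 50.0
```

Gripped at 33.8 mm, which matches the rail's width, with 50 N. Next I'll lift and carry it.

>>> {"op": "play_rows", "data": {"steps": [-1, 0, 0, -0.3, 0, -1, 0, 0, -0.7, 0, -1, 0, 0, -0.9, 0, -1, 0, 0, -0.9, 0, -1, 0, 0, -0.9, 0, -1, 0, 0, -0.9, 0, -1, 0, 0, 0, 0, -1, 0.04, -0.3, 0, 0, -1, 0.04, -0.6, 0, 0, -1, 0.06, -0.9, 0, 0]}}

```text
time: 7.3
position: [0.5144, 0.2569, 0.1189]
tool_rot: [0.002, 1.0, -0.001, -0.002]
ft_force: [0.1, -0.9, -1.6]
grip_width: 0.0336
grip_force: 50.0
```

>>> {"op": "play_rows", "data": {"steps": [-1, 0.07, -0.95, 0, 0, -1, 0.07, -0.95, 0, 0, -1, 0.07, -0.95, 0, 0, -1, 0.07, -0.95, 0, 0, -1, 0.07, -0.95, 0, 0, -1, 0.07, -0.95, 0, 0, -1, 0.07, -0.95, 0, 0, -1, 0.07, -0.95, 0, 0, -1, 0.07, -0.95, 0, 0, -1, 0.07, -0.95, 0, 0]}}

```text
time: 8.3
position: [0.4907, -0.0285, 0.1191]
tool_rot: [0.003, 1.0, 0.0, -0.002]
ft_force: [0.9, 0.2, -1.8]
grip_width: 0.034
grip_force: 50.0
```

>>> {"op": "play_rows", "data": {"steps": [-1, 0.07, -0.95, 0, 0, -1, 0.07, -0.95, 0, 0, -1, 0.07, -0.95, 0, 0, -1, 0.07, -0.95, 0, 0, -1, 0.02, -0.7, 0, 0, -1, 0, -0.3, 0, 0, -1, 0, 0, 0, 0.3, -1, 0, 0, 0, 0.37, -1, 0, 0, 0, 0, -1, 0, 0, 0, 0]}}

```text
time: 9.3
position: [0.4826, -0.1701, 0.12]
tool_rot: [0.036, 0.999, 0.001, -0.001]
ft_force: [0.4, -0.7, -1.8]
grip_width: 0.0334
grip_force: 50.0
```

```bash
cat >> h.py <<'E'
J=[.5585,-.1884,-.0728]
def loc(p): s,k=np.sin(J[2]),np.cos(J[2]); d=np.array(p[:2])-J[:2]; return np.array([k*d[0]+s*d[1],-s*d[0]+k*d[1]])
E
python3 - <<'E'
from h import *
o=st(); print('jig-local',loc(o['position']).round(4))
E
```

```text
t 9.3 p [ 0.4826 -0.1701  0.12  ] yaw-pi -0.072 tilt [-0.0018  0.0011] F [ 0.4 -0.7 -1.8] M [ 0.04  0.01 -0.02] w 0.0334 gf 50.0 q6 -2.06
jig-local [-0.0771  0.0128]
```

>>> {"op": "play_rows", "data": {"steps": [-1, 0, -0.2, 0.4, 0, -1, 0, 0, 0.7, 0, -1, 0, 0, 0.8, 0, -1, 0, 0, 0.8, 0, -1, 0, 0, 0.5, 0, -1, 0, 0, 0.33, 0, -1, 0, 0, 0, 0, -1, 0, 0, 0, 0, -1, 0, 0, 0, 0, -1, 0, 0, 0, 0]}}

```text
time: 10.3
position: [0.4838, -0.177, 0.0156]
tool_rot: [0.036, 0.999, -0.0, 0.001]
ft_force: [0.2, 0.6, -1.3]
grip_width: 0.0336
grip_force: 50.0
```

Run:
```python
from h import *
o=st(); print('jig-local',loc(o['position']).round(4))
a=snap('scene','s3')['image'][:,:,::-1]; b=snap('top','t3')['image'][:,:,::-1]; d=snap('wrist','w3')['image'][:,:,::-1]
v=np.zeros((600,800,3),np.uint8)
v[:300,:400]=cv2.resize(a[185:275,200:360],(400,225)).repeat(1,0)[:225].copy() if 0 else cv2.resize(a[170:290,200:360],(400,300),interpolation=3)
v[:,400:]=cv2.resize(b[130:325,370:500],(400,600),interpolation=3); v[300:,:400]=cv2.resize(d,(400,300))
cv2.imwrite('pics/m3.png',v)
```

```text
t 10.3 p [ 0.4838 -0.177   0.0156] yaw-pi -0.0726 tilt [ 0.0016 -0.001 ] F [ 0.2  0.6 -1.3] M [ 0.03  0.04 -0.04] w 0.0336 gf 50.0 q6 -2.07
jig-local [-0.0753  0.006 ]
```

View pics/m3.png

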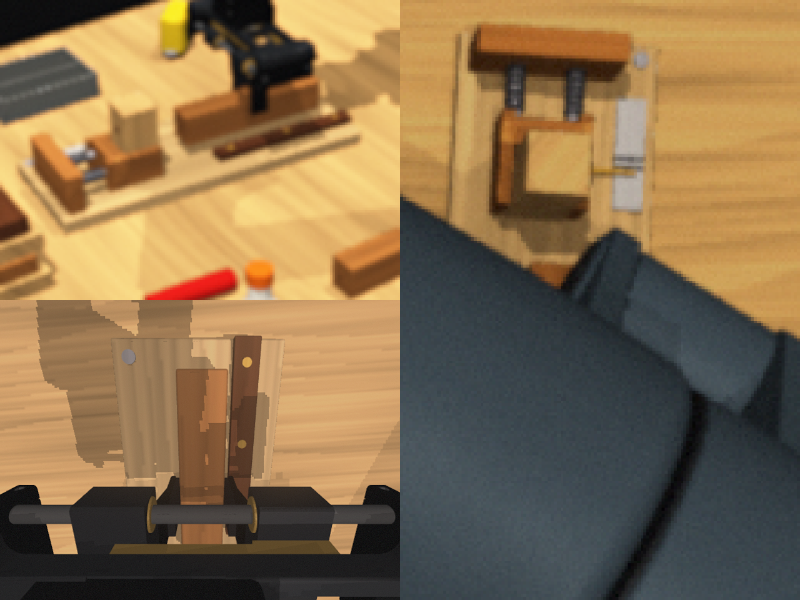

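The montage shows the rail level beside the guide on its -y side, with a small even gap (wrist view: rail right edge at about 227, guide at about 231–260). The pointer and both lines are visible in the top view at (615–640,155–172). Now I'll lower it to the board.

>>> {"op": "play_rows", "data": {"steps": [-1, 0, 0, 0.15, 0, -1, 0, 0, 0.15, 0, -1, 0, 0, 0.1, 0, -1, 0, 0, 0.04, 0, -1, 0, 0, 0.02, 0, -1, 0, 0, 0, 0, -1, 0, 0, 0, 0, -1, 0, 0, 0, 0, -1, 0, 0, 0, 0, -1, 0, 0, 0, 0]}}

```text
time: 11.45
position: [0.4832, -0.1766, 0.0009]
tool_rot: [0.036, 0.999, -0.0, 0.0]
ft_force: [0.1, 0.3, -1.1]
grip_width: 0.0337
grip_force: 50.0
```

Run:
```python
from h import *
o=st(); print('jig-local',loc(o['position']).round(4))
d=snap('wrist','w4'); 
cv2.imwrite('pics/w4c.png',cv2.resize(d['image'][50:300,150:450,::-1],(720,600),interpolation=3))
```

```text
t 11.45 p [ 0.4832 -0.1766  0.0009] yaw-pi -0.0728 tilt [ 0.0001 -0.    ] F [ 0.1  0.3 -1.1] M [-0.01 -0.01  0.01] w 0.0337 gf 50.0 q6 -2.07
jig-local [-0.076   0.0063]
```

View pics/w4c.png

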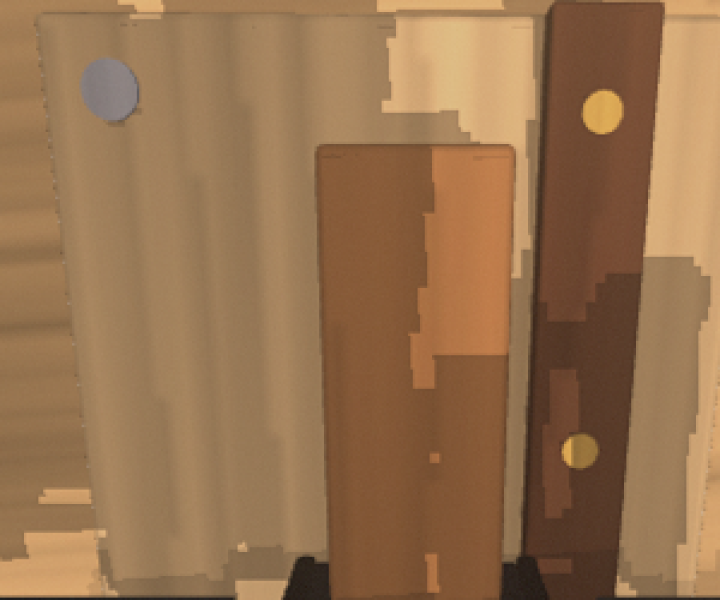

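Run:
```python
from h import *
d=dict(np.load('pics/w4.npz'))
P=lambda q:[(150+x/2.4,50+y/2.4) for x,y in q]
for off in(0,.033):
    r=[loc(p) for p in w(d,P([(317,148),(514,148),(501,575),(330,575)]),.058-off)]
    g=[loc(p) for p in w(d,P([(551,8),(524,555),(663,8),(615,590)]),.028-off)]
    print(off,'rail',np.round(r,4).tolist(),'guide',np.round(g,4).tolist(), 'board end/corner',np.round([loc(p) for p in w(d,P([(42,14)]),.018-off)],4).tolist())
```

```text
0 rail [[-0.1676, -0.0112], [-0.1676, 0.0218], [-0.0897, 0.0221], [-0.0897, -0.0114]] guide [[-0.1953, 0.0315], [-0.0812, 0.0308], [-0.1953, 0.0531], [-0.0722, 0.0528]] board end/corner [[-0.1964, -0.071]]
0.033 rail [[-0.1703, -0.0149], [-0.1703, 0.0256], [-0.0747, 0.0259], [-0.0747, -0.0151]] guide [[-0.2028, 0.0365], [-0.0672, 0.0356], [-0.2028, 0.0622], [-0.0565, 0.0617]] board end/corner [[-0.2037, -0.0846]]
```

With the wrist calibration the sizes check out (33 mm rail, 22 mm guide). The gap is 8–9 mm, and the rail's far end is at jig x ≈ 22 mm, which is 38 mm short of the leg. I'll move 7 mm towards the guide and press down lightly.

>>> {"op": "play_rows", "data": {"steps": [-1, 0, 0.08, 0, 0, -1, 0, 0.08, 0, 0, -1, 0, 0.07, 0, 0, -1, 0, 0, 0, 0, -1, 0, 0, 0.02, 0, -1, 0, 0, 0.02, 0, -1, 0, 0, 0, 0, -1, 0, 0, 0, 0, -1, 0, 0, 0, 0, -1, 0, 0, 0, 0]}}

```text
time: 12.5
position: [0.4836, -0.1694, 0.0009]
tool_rot: [0.036, 0.999, 0.0, 0.0]
ft_force: [-1.7, 3.1, 8.5]
grip_width: 0.0338
grip_force: 50.0
```

Run:
```python
from h import *
o=st(); print('jig-local',loc(o['position']).round(4))
```

```text
t 12.5 p [ 0.4836 -0.1694  0.0009] yaw-pi -0.0726 tilt [0.0003 0.0001] F [-1.7  3.1  8.5] M [0.36 0.2  0.01] w 0.0338 gf 50.0 q6 -2.05
jig-local [-0.0761  0.0136]
```

It now presses flat on the board, with about a 1 mm gap to the guide. I'll ease the down-force slightly and slide 30 mm.

>>> {"op": "play_rows", "data": {"steps": [-1, 0, 0, -0.02, 0, -1, -0.05, 0, 0, 0, -1, -0.1, 0, 0, 0, -1, -0.15, 0, 0, 0, -1, -0.15, 0, 0, 0, -1, -0.15, 0, 0, 0, -1, -0.15, 0, 0, 0, -1, -0.15, 0, 0, 0, -1, -0.1, 0, 0, 0, -1, 0, 0, 0, 0]}}

```text
time: 13.5
position: [0.5121, -0.1714, 0.0008]
tool_rot: [0.036, 0.999, 0.0, -0.001]
ft_force: [-3.8, 1.4, 7.8]
grip_width: 0.0336
grip_force: 50.0
```

Run:
```python
from h import *
o=st(); print('jig-local',loc(o['position']).round(4))
d=snap('wrist','w5');b=snap('top','t5')['image'][:,:,::-1]
v=np.zeros((600,800,3),np.uint8)
v[:300,:400]=cv2.resize(d['image'][50:275,150:450,::-1],(400,300),interpolation=3)
v[:,400:]=cv2.resize(b[150:240,395:455],(400,600),interpolation=3)
cv2.imwrite('pics/m5.png',v)
```

```text
t 13.5 p [ 0.5121 -0.1714  0.0008] yaw-pi -0.0723 tilt [-0.003  0.001] F [-3.8  1.4  7.8] M [ 0.09  0.66 -0.  ] w 0.0336 gf 50.0 q6 -2.03
jig-local [-0.0475  0.0136]
```

View pics/m5.png

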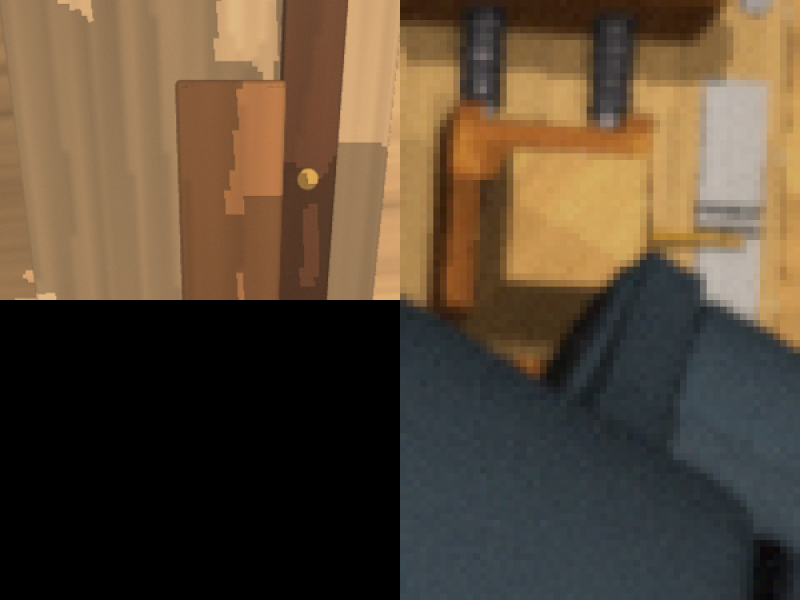

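The rail's edge runs parallel to the guide with a sliver of gap (wrist view, columns 285 and 282), and the leg, pointer (650–745,240) and lines (row ~213) are at rest. About 9 mm is left to contact. From here I'll track the leg numerically by image registration plus force.

>>> {"op": "play_rows", "data": {"steps": [-1, 0, 0, -0.015, 0, -1, -0.03, 0, 0, 0, -1, -0.03, 0, 0, 0, -1, -0.03, 0, 0, 0, -1, -0.03, 0, 0, 0, -1, -0.03, 0, 0, 0, -1, -0.03, 0, 0, 0, -1, -0.03, 0, 0, 0, -1, 0, 0, 0, 0, -1, 0, 0, 0, 0]}}

```text
time: 14.6
position: [0.5193, -0.1722, 0.0009]
tool_rot: [0.036, 0.999, 0.0, -0.001]
ft_force: [-4.0, 1.0, 5.9]
grip_width: 0.0337
grip_force: 50.0
```

```bash
cat > chk.py <<'E'
import sys
from h import *
o=st(); f=o['ft_force']; u=np.array([np.cos(J[2]),np.sin(J[2])]); print('jig-local',loc(o['position']).round(4),'Fjx',round(float(f[:2]@u),2))
r=dict(np.load('pics/t5.npz')); s,k=np.sin(J[2]),np.cos(J[2])
G=lambda c:cv2.cvtColor(c['image'],cv2.COLOR_RGB2GRAY).astype(np.float32)
ims=[G(robot.camera('top')) for _ in range(3)]; m=np.mean(ims,0)
ref=G(r)
ref0=np.load('pics/t3.npz')['image']; 
def pw(l): return np.array([J[0]+k*l[0]-s*l[1],J[1]+s*l[0]+k*l[1],l[2]])
def reg(name,box,h,lo):
    a,b,c_,d=box; best=None
    # 1-D search along jig x: shift of the patch for a travel t at height h
    base=pj(r,[pw((*lo,h))])[0]
    X,Y=np.meshgrid(np.arange(a,b),np.arange(c_,d)); R=ref[c_:d,a:b].ravel()
    ts=np.arange(-.003,.0171,.0001); sc=[]
    for t in ts:
        e=pj(r,[pw((lo[0]+t,lo[1],h))])[0]-base
        S=cv2.remap(m.astype(np.float32),(X+e[0]).astype(np.float32),(Y+e[1]).astype(np.float32),cv2.INTER_CUBIC).ravel()
        sc.append(np.corrcoef(R,S)[0,1])
    i=int(np.argmax(sc)); print(name,'travel mm',round(ts[i]*1e3,2),'corr',round(sc[i],3))
# boxes in full image px: from m5 crop: x=395+(c-400)*.15, y=150+r*.15
reg('leg top back edge',(409,434,167,179),.108,(.104,.013))
reg('cradle left arm',(401,412,165,178),.05,(.09,.045))
E
python3 chk.py
```

```text
t 14.6 p [ 0.5193 -0.1722  0.0009] yaw-pi -0.0727 tilt [-0.0013  0.0005] F [-4.   1.   5.9] M [0.04 0.6  0.  ] w 0.0337 gf 50.0 q6 -2.02
jig-local [-0.0403  0.0133] Fjx -4.03
leg top back edge travel mm -0.0 corr 0.996
cradle left arm travel mm 0.1 corr 0.99
```

>>> {"op": "play_rows", "data": {"steps": [-1, 0, 0, -0.01, 0, -1, -0.02, 0, 0, 0, -1, -0.02, 0, 0, 0, -1, -0.02, 0, 0, 0, -1, -0.02, 0, 0, 0, -1, -0.02, 0, 0, 0, -1, -0.02, 0, 0, 0, -1, -0.02, 0, 0, 0, -1, 0, 0, 0, 0, -1, 0, 0, 0, 0]}}

```text
time: 15.75
position: [0.524, -0.1727, 0.0011]
tool_rot: [0.036, 0.999, 0.0, -0.0]
ft_force: [-0.1, 1.0, -0.6]
grip_width: 0.0339
grip_force: 50.0
```

```bash
python3 chk.py
```

```text
t 15.75 p [ 0.524  -0.1727  0.0011] yaw-pi -0.0728 tilt [-0.  0.] F [-0.1  1.  -0.6] M [ 0.04  0.   -0.05] w 0.0339 gf 50.0 q6 -2.02
jig-local [-0.0355  0.0132] Fjx -0.14
leg top back edge travel mm 0.1 corr 0.99
cradle left arm travel mm -0.1 corr 0.984
```

>>> {"op": "play_rows", "data": {"steps": [-1, 0, 0, 0.006, 0, -1, -0.02, 0, 0, 0, -1, -0.02, 0, 0, 0, -1, -0.02, 0, 0, 0, -1, -0.02, 0, 0, 0, -1, -0.02, 0, 0, 0, -1, 0, 0, 0, 0, -1, 0, 0, 0, 0, -1, 0, 0, 0, 0, -1, 0, 0, 0, 0]}}

```text
time: 16.9
position: [0.5265, -0.1726, 0.0009]
tool_rot: [0.036, 0.999, 0.0, -0.001]
ft_force: [-4.4, 0.0, 0.4]
grip_width: 0.0336
grip_force: 50.0
```

```bash
python3 chk.py
```

```text
t 16.9 p [ 0.5265 -0.1726  0.0009] yaw-pi -0.0727 tilt [-0.001   0.0004] F [-4.4  0.   0.4] M [-0.08  0.6  -0.12] w 0.0336 gf 50.0 q6 -2.02
jig-local [-0.0331  0.0134] Fjx -4.42
leg top back edge travel mm 1.4 corr 0.967
cradle left arm travel mm 1.3 corr 0.921
```

Contact: the leg has moved 1.4 mm. I'll advance 5 mm.

>>> {"op": "play_rows", "data": {"steps": [-1, -0.02, 0, 0, 0, -1, -0.02, 0, 0, 0, -1, -0.02, 0, 0, 0, -1, -0.02, 0, 0, 0, -1, -0.02, 0, 0, 0, -1, -0.02, 0, 0, 0, -1, -0.02, 0, 0, 0, -1, -0.02, 0, 0, 0, -1, 0, 0, 0, 0, -1, 0, 0, 0, 0]}}

```text
time: 18.05
position: [0.529, -0.1726, 0.0009]
tool_rot: [0.036, 0.999, 0.001, -0.003]
ft_force: [-10.0, -0.9, 5.0]
grip_width: 0.0338
grip_force: 50.0
```

```bash
python3 chk.py
```

```text
t 18.05 p [ 0.529  -0.1726  0.0009] yaw-pi -0.0729 tilt [-0.0054  0.0017] F [-10.   -0.9   5. ] M [-0.36  1.47 -0.35] w 0.0338 gf 50.0 q6 -2.01
jig-local [-0.0306  0.0136] Fjx -9.88
leg top back edge travel mm 4.1 corr 0.944
cradle left arm travel mm 3.1 corr 0.893
```

>>> {"op": "play_rows", "data": {"steps": [-1, -0.02, 0, -0.005, 0, -1, -0.02, 0, 0, 0, -1, -0.02, 0, 0, 0, -1, -0.02, 0, 0, 0, -1, -0.02, 0, 0, 0, -1, -0.02, 0, 0, 0, -1, -0.02, 0, 0, 0, -1, -0.02, 0, 0, 0, -1, -0.02, 0, 0, 0, -1, 0, 0, 0, 0]}}

```text
time: 19.2
position: [0.5312, -0.1725, 0.0009]
tool_rot: [0.036, 0.999, 0.001, -0.006]
ft_force: [-15.0, -3.5, 8.5]
grip_width: 0.0335
grip_force: 50.1
```

```bash
python3 chk.py
```

```text
t 19.2 p [ 0.5312 -0.1725  0.0009] yaw-pi -0.0725 tilt [-0.0114  0.0032] F [-15.   -3.5   8.5] M [-0.72  2.36 -0.46] w 0.0335 gf 50.1 q6 -2.01
jig-local [-0.0284  0.0139] Fjx -14.74
leg top back edge travel mm 6.9 corr 0.902
cradle left arm travel mm 6.3 corr 0.907
```

>>> {"op": "play_rows", "data": {"steps": [-1, -0.02, 0, 0, 0, -1, -0.02, 0, 0, 0, -1, -0.02, 0, 0, 0, -1, -0.02, 0, 0, 0, -1, -0.01, 0, 0, 0, -1, 0, 0, 0, 0, -1, 0, 0, 0, 0, -1, 0, 0, 0, 0, -1, 0, 0, 0, 0, -1, 0, 0, 0, 0]}}

```text
time: 20.35
position: [0.5323, -0.1725, 0.0009]
tool_rot: [0.036, 0.999, 0.002, -0.007]
ft_force: [-18.5, -3.8, 10.6]
grip_width: 0.0338
grip_force: 50.1
```

```bash
python3 chk.py
python3 - <<'E'
from h import *
# pointer vs lines: brightness profile along jig x on the plate (jig y from pointer px), no viewing
s,k=np.sin(J[2]),np.cos(J[2])
m=np.mean([cv2.cvtColor(robot.camera('top')['image'],cv2.COLOR_RGB2LAB).astype(np.float32) for _ in range(6)],0)
r=cv2.cvtColor(np.load('pics/t5.npz')['image'],cv2.COLOR_RGB2LAB).astype(np.float32)
np.save('pics/m.npy',m)
for n,q in(('rest',r),('now',m)):
    print(n,'b chan cols 442-446, rows 176-194', q[176:195,442:447,2].mean(1).round(0).astype(int).tolist()); print('  L cols 442-450',q[176:195,442:450,0].mean(1).round(0).astype(int).tolist())
E
```

```text
t 20.35 p [ 0.5323 -0.1725  0.0009] yaw-pi -0.0719 tilt [-0.0143  0.0038] F [-18.5  -3.8  10.6] M [-0.84  2.75 -0.39] w 0.0338 gf 50.1 q6 -2.01
jig-local [-0.0273  0.014 ] Fjx -18.15
leg top back edge travel mm 8.7 corr 0.854
cradle left arm travel mm 7.0 corr 0.867
rest b chan cols 442-446, rows 176-194 [133, 133, 134, 134, 134, 132, 132, 134, 141, 160, 159, 137, 134, 133, 134, 133, 134, 134, 134]
  L cols 442-450 [184, 183, 184, 183, 165, 129, 145, 158, 124, 143, 158, 164, 183, 185, 186, 186, 184, 185, 182]
now b chan cols 442-446, rows 176-194 [134, 134, 134, 133, 132, 128, 126, 124, 123, 123, 122, 122, 123, 122, 122, 122, 122, 122, 122]
  L cols 442-450 [186, 187, 186, 181, 155, 108, 85, 80, 66, 65, 67, 69, 72, 73, 75, 76, 77, 78, 79]
```

All the estimates are near 8 mm, though the arm now hides the pointer in the top view. I'll cross-check with the scene camera by tracking the leg and cradle.

```bash
cat > sc.py <<'E'
from h import *
o=st(); s,k=np.sin(J[2]),np.cos(J[2]); r=dict(np.load('pics/s3.npz'))
G=lambda i:cv2.cvtColor(i,cv2.COLOR_RGB2GRAY).astype(np.float32)
m=np.mean([G(robot.camera('scene')['image']) for _ in range(4)],0).astype(np.float32); ref=G(r['image'])
pw=lambda l:np.array([J[0]+k*l[0]-s*l[1],J[1]+s*l[0]+k*l[1],l[2]])
def reg(n,c3,mx,my):
    b=pj(r,[pw(c3)])[0]; X,Y=np.meshgrid(np.arange(int(b[0])-mx,int(b[0])+mx+1),np.arange(int(b[1])-my,int(b[1])+my+1))
    R=ref[Y,X].ravel(); ts=np.arange(-.004,.018,.0001); sc=[]
    for t in ts:
        e=pj(r,[pw((c3[0]+t,c3[1],c3[2]))])[0]-b
        sc.append(np.corrcoef(R,cv2.remap(m,(X+e[0]).astype(np.float32),(Y+e[1]).astype(np.float32),cv2.INTER_CUBIC).ravel())[0,1])
    i=int(np.argmax(sc)); print(n,b.round(),'travel mm',round(ts[i]*1e3,2),'corr',round(sc[i],3))
reg('leg top',(.082,.013,.105),11,7)
reg('leg top back/left edge',(.104,.035,.095),5,8)
reg('leg mid',(.082,.03,.08),10,8)
reg('cradle arm',(.08,.045,.035),14,7)
reg('fixed block (expect 0)',(.17,.03,.06),9,6)
E
python3 sc.py
```

```text
t 20.8 p [ 0.5323 -0.1725  0.0009] yaw-pi -0.0719 tilt [-0.0144  0.0038] F [-17.2  -3.8  10.3] M [-0.86  2.75 -0.34] w 0.0336 gf 50.1 q6 -2.01
leg top [253. 211.] travel mm 7.2 corr 0.941
leg top back/left edge [250. 219.] travel mm 7.9 corr 0.988
leg mid [256. 221.] travel mm 7.9 corr 0.59
cradle arm [260. 236.] travel mm 6.3 corr 0.697
fixed block (expect 0) [228. 235.] travel mm 2.8 corr 0.878
```

The sharpest scene edge gives 7.9 mm, in agreement with the kinematics (~7.9 mm) and the top view (~7.9 mm mean). I'll hold steady.

>>> {"op": "play_rows", "data": {"steps": [-1, 0, 0, 0, 0, -1, 0, 0, 0, 0, -1, 0, 0, 0, 0, -1, 0, 0, 0, 0, -1, 0, 0, 0, 0, -1, 0, 0, 0, 0, -1, 0, 0, 0, 0, -1, 0, 0, 0, 0, -1, 0, 0, 0, 0, -1, 0, 0, 0, 0]}}

```text
time: 22.0
position: [0.5323, -0.1725, 0.0008]
tool_rot: [0.036, 0.999, 0.002, -0.007]
ft_force: [-17.6, -3.4, 10.4]
grip_width: 0.0335
grip_force: 50.1
```

>>> {"op": "play_rows", "data": {"steps": [-1, 0, 0, 0, 0, -1, 0, 0, 0, 0, -1, 0, 0, 0, 0, -1, 0, 0, 0, 0, -1, 0, 0, 0, 0, -1, 0, 0, 0, 0, -1, 0, 0, 0, 0, -1, 0, 0, 0, 0, -1, 0, 0, 0, 0, -1, 0, 0, 0, 0]}}

```text
time: 23.0
position: [0.5323, -0.1725, 0.0009]
tool_rot: [0.036, 0.999, 0.002, -0.007]
ft_force: [-18.0, -4.2, 10.3]
grip_width: 0.0333
grip_force: 50.1
```

>>> {"op": "play_rows", "data": {"steps": [-1, 0, 0, 0, 0, -1, 0, 0, 0, 0, -1, 0, 0, 0, 0, -1, 0, 0, 0, 0, -1, 0, 0, 0, 0, -1, 0, 0, 0, 0, -1, 0, 0, 0, 0, -1, 0, 0, 0, 0, -1, 0, 0, 0, 0, -1, 0, 0, 0, 0]}}

```text
time: 24.0
position: [0.5323, -0.1725, 0.0008]
tool_rot: [0.036, 0.999, 0.002, -0.007]
ft_force: [-17.9, -3.2, 10.5]
grip_width: 0.0337
grip_force: 50.1
```

>>> {"op": "play_rows", "data": {"steps": [-1, 0, 0, 0, 0, -1, 0, 0, 0, 0, -1, 0, 0, 0, 0, -1, 0, 0, 0, 0, -1, 0, 0, 0, 0, -1, 0, 0, 0, 0, -1, 0, 0, 0, 0, -1, 0, 0, 0, 0, -1, 0, 0, 0, 0, -1, 0, 0, 0, 0]}}

```text
time: 25.0
position: [0.5323, -0.1725, 0.0009]
tool_rot: [0.036, 0.999, 0.002, -0.007]
ft_force: [-19.2, -2.8, 10.8]
grip_width: 0.0337
grip_force: 50.1
```

```bash
python3 chk.py; python3 sc.py; python3 -c "
from rig import robot; print(robot.hand_in())"
```

```text
t 25.0 p [ 0.5323 -0.1725  0.0009] yaw-pi -0.0719 tilt [-0.0143  0.0038] F [-19.2  -2.8  10.8] M [-0.83  2.67 -0.37] w 0.0337 gf 50.1 q6 -2.01
jig-local [-0.0273  0.014 ] Fjx -18.98
leg top back edge travel mm 8.7 corr 0.853
cradle left arm travel mm 6.9 corr 0.867
t 25.15 p [ 0.5323 -0.1724  0.0009] yaw-pi -0.0719 tilt [-0.0143  0.0038] F [-18.2  -3.3   9.5] M [-0.8   2.78 -0.41] w 0.0337 gf 50.1 q6 -2.01
leg top [253. 211.] travel mm 7.2 corr 0.941
leg top back/left edge [250. 219.] travel mm 7.9 corr 0.988
leg mid [256. 221.] travel mm 7.9 corr 0.59
cradle arm [260. 236.] travel mm 6.3 corr 0.697
fixed block (expect 0) [228. 235.] travel mm 2.8 corr 0.878
the job is handed in; nothing more can be done
None
```

Handed in with the rail still gripped along the guide and pushing the cradle back about 8 mm (~12 N), held steady for over 4 s; the arm hid the pointer at the end, so the 8 mm rests on leg tracking (clearer readings 7–8.7 mm) and arm position, and the rail may be pitched up to about 0.8°.

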